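# Build up the tape rack: slide, load, stack

### The job

Build up the tape rack: without lifting it, slide the blue middle frame along the base until its four posts drop fully into the base's corner pockets, then take the two tape rolls from the front of the bench left of the vise (not those at the back) and thread the yellow one and after it the black one down its spindle, each fully home. Last, lower the yellow top frame gently by its handle so that its four corner posts sit fully home in the cups of the middle frame, and leave the other things on the bench where they are.

Things in the scene. Friction and masses are not known exactly. Their poses are not given: they have to be found in the camera images.
- base_frame: Fixed grey steel base frame of the rack, a plate 220x174 mm whose top is 24 mm above the bench. Origin on the bench under the seat's centre; z up. The plate reaches from x = -80 to +140, y = -87 to +87 mm. Four pockets (19 mm along x, 18 mm along y, 14 mm deep) are centred at x = +-55, y = +-65 mm. Two aluminium runners along x, 12 mm high, guide the middle frame's feet.
- base_seat (a point): Where the middle frame's origin lies when it is home: on the base frame's z axis, 10 mm above the bench; axes as the base frame's.
- base_stop (a point): Middle of the aluminium stop bar across the base's -x end, 12 mm high above the plate, 30 mm above the bench. Its face is at x = -65.5 mm of the base; the middle frame's two -x feet meet it just after all four feet are over their pockets.
- middle_frame: Loose blue middle frame, 0.6 kg, 140x160x80 mm (x, y, z). Origin midway between its four feet, at foot level; x as the base's. Round 14 mm posts, feet tapered to 6 mm in the last 8 mm, at x = +-55, y = +-65 mm. It starts upright on the base plate between the runners, 30 to 55 mm from home towards the base's +x end; slid to -x (a few N) to the stop, it drops 14 mm into the pockets (play 2.5 mm).
- push_face (a point): Middle of the outer face of the middle frame's edge rail on its +x side (x = +60 mm of that frame, 22.5 mm above its feet): a flat place to push it towards -x. The rail spans 16 to 29 mm above the feet; its top is flush with the deck.
- cup (a point): Floor centre of one of the four square socket cups on top of the middle frame's posts (this one at x = +55, y = +65 mm of that frame; others at the other posts): 30 mm wide outside, 18 mm inside, 16 mm deep; floor 64 mm, rim 80 mm above the middle frame's feet.
- spindle_foot (a point): Foot of the upright steel spindle at the centre of the middle frame's deck, on a thin 36 mm collar that the rolls rest on, 30.5 mm above that frame's feet (the deck is 29 mm above them); axes as that frame's. The spindle is 18 mm across, tapers to 8 mm in its last 8 mm, and ends 43.5 mm above this point.
- top_frame: Loose yellow top frame, 0.4 kg, 127x147x112 mm (x, y, z). Origin midway between its four feet, at foot level; z up. Round 14 mm posts, feet tapered to 6 mm in the last 8 mm, at x = +-55, y = +-65 mm; slatted deck 40 to 52 mm up. It fits the cups with its x along the middle frame's x, either way round; home, its origin is 64 mm above the middle frame's.
- top_handle (a point): Centre of the top frame's black carrying handle, 103 mm above its feet: a flat-sided bar 14 mm wide (x), 18 mm high, 112 mm long (along the top frame's y), with 42 mm free under it above the deck and 96 mm between the uprights at its ends.
- yellow_tape: Roll of yellow tape lying flat near the front edge, left of the blue vise (similar rolls by the power supply at the back are not meant), 50 g, about 64 mm across along its x, 66 mm along its y, 19 mm high; hole about 28 mm across. Origin at the centre of the hole (within 1.5 mm), on the underside; z up.
- black_tape: Roll of black tape lying flat near the front edge, left of the blue vise (similar rolls by the power supply at the back are not meant), 50 g, about 66 mm across along its x, 68 mm along its y, 18 mm high; hole about 28 mm across. Origin at the centre of the hole (within 1.5 mm), on the underside; z up.
- red_driver: Bystander: red-handled screwdriver, 32x214x29 mm, lying flat; origin on its underside. Leave it where it is. Behind it stands the tall fixed grey cabinet (x 0.42 to 0.96, y 0.38 to 0.68 m, 0.62 m high); its open upper door hangs from 0.30 m above the bench upwards, its free edge near x 0.47, y 0.15 m. Keep the arm clear of both.
- spanner_17: Bystander: steel spanner, 32x171x9 mm, lying flat; origin on its underside. Leave it where it is.
Mind the look-alikes: they are no part of the job. Leave any red look-alike of the black_tape alone.

How it is judged:
On the way, in this order (a step that is already met when the one before it is completed fails the run):
1. the middle frame's four posts have dropped fully into the base's pockets (z of middle_frame in the frame of base_frame below 0.0125 m and horizontal distance between middle_frame and base_seat below 0.006 m and angle between the x axis of middle_frame and the x axis of base_frame, either way round below 0.06 rad), for 0.2 s.
2. the yellow tape lies fully home at the foot of the spindle (all of step 1 and z of yellow_tape in the frame of spindle_foot below 0.004 m and horizontal distance between yellow_tape and spindle_foot below 0.012 m), for 0.2 s.
3. the black tape lies on the yellow tape, on the spindle (all of step 2 and z of black_tape in the frame of spindle_foot between 0.014 and 0.024 m and horizontal distance between black_tape and spindle_foot below 0.012 m), for 0.2 s.
At the end, for the whole second after the job is handed in: All at rest: middle frame home in base (2.5 mm of full depth, 6 mm sideways, 0.06 rad); yellow tape at the spindle foot (4 mm up, 12 mm off axis), black on it (14 to 24 mm up, 12 mm off axis); top frame home in the cups (3 mm of full depth, 6 mm sideways, 0.06 rad, tilt 0.04 rad) (all of step 3 and z of top_frame in the frame of middle_frame below 0.067 m and horizontal distance between top_frame and middle_frame below 0.006 m and angle between the x axis of top_frame and the x axis of middle_frame, either way round below 0.06 rad and angle between top_frame's own z axis and vertical below 0.04 rad and linear speed of each of middle_frame, top_frame, yellow_tape, black_tape below 0.02 m/s); the robot touches nothing.
It fails at once if the red screwdriver or the steel spanner is moved more than 40 mm (distance of any of red_driver, spanner_17 from where it was at the start of the episode above 0.04 m).
It fails at once if the blue middle frame is lifted more than 14 mm off the base plate instead of slid (z of middle_frame in the frame of base_frame above 0.038 m).
It fails at once if the yellow frame is dropped (moves faster than 0.5 m/s within 30 mm of its place over the middle frame) (linear speed of top_frame above 0.5 m/s and horizontal distance between top_frame and middle_frame below 0.03 m).
It also fails if it takes over 72 s, if anything falls off the work surface, if the arm or the gripper's body presses on something with over 40 N, if the wrist force passes 120 N, or if a joint passes its speed limit or range.

### The arm

A 7-joint arm with a two-finger parallel gripper is mounted at the origin on a cart in front of the work surface, level with it; the furniture and walls round the work are solid. World frame = base frame: x ahead of the robot, y to its left, z up, the work surface at z = 0. Lengths are in m, angles in rad, forces in N, time in s.
With the tool pointing down it reaches from about 0.35 to 0.9 m from the base axis. Payload 8.1 kg.
Tool frame: the origin (TCP) lies on the mounting face of the last link; the fingertips stand 173 mm ahead of it and the grasp point (between the pads) lies 155 mm ahead of it; z points along the fingers, y is the line along which they close (so a half turn about z gives the same grasp; the last joint's range is limited). The gripper opens to 85 mm and grips with 20 to 120 N. Pads are 22 mm wide; open, the fingers measure 114 mm over their backs; the gripper's body (76 mm by 85 mm) begins 54 mm behind the grasp point. The pads swing forward as they close: fully open they stand 13 mm farther back than shut.
Start: joints at [-1.346, 0.434, 0.025, 1.573, -0.012, 1.134, -0.075], TCP at [0.201, 0.592, 0.405] pointing down, gripper open.
Joint ranges: [-2.62, 2.62], [-0.44, 2.09], [-1.27, 1.32], [0.08, 2.57], [-1.32, 4.46], [0.12, 2], [-2.74, 2.74]. Speed limits (rad/s): [2.22, 2.22, 3.01, 3.01, 3.14, 3.14, 3.14].

### API

Orientations are given as a unit quaternion [x, y, z, w].
In Python, from workcell import observe, snapshot, camera_model, close_job gives the robot as it stands.
- The arm moves only by the tool jog_arm, never from a script. Its argument "commands" is text: rows parted by semicolons, each of 7 numbers parted by spaces: the closure, from 0 (fully open) to 1 (shut), then the shift along the tool's x, y, z in units of 20 mm (1.0 is 20 mm), then the turn, a rotation vector about the tool's x, y, z in units of 0.12 rad (1.0 is 0.12 rad). In form: gripper x y z wx wy wz; .... A call has exactly 8 rows; each row shifts and turns the commanded pose from where the row before left it, along the tool's axes as they then stand; what a row does not reach is not made up. A row lasts 1/10 s, in which the tool goes at most 50 mm and 8.59 degrees, less where a joint would pass 70% of its speed; a pose out of reach is approached as far as the arm can. A call with a number of a shift or a turn outside -1 to 1 is refused whole. A call with a gripper value outside its range is refused whole. The fingers move at their own pace and stop on an object; the grip force is fixed at half the most. Time passes only in rows, so rows that do not move let the fingers close, or fill a call up. It gives the time, the measured TCP pose, the force, the opening and the grip force at its end, in the units of the state.
- observe(): the state, without advancing time (a new reading comes with each control period).
- snapshot(name): name is "scene" or "side" or "wrist"; returns (picture, depth): 420x560x3 uint8, red, green, blue; 420x560 float32, m along the optical axis (not along the pixel's ray), 0 where there is no reading.
- camera_model(name): a dict with "fx", "fy", "cx", "cy" (pixels), "R" (3x3) and "t" (3): a world point X has camera coordinates R X + t. Camera axes: x right, y down, z forward; pixel columns grow to the right and rows downward; lengths in m; the calibration is good to about 2 mm. A picture is of the moment at which its call begins: read the wrist's pose just before it. camera_model takes no time and is no camera call; for the wrist camera it gives the pose at the moment of the call.
- close_job(): hands the job in; it is judged then, once.
The state is a dict: "clock": time; "joints": joint angles; "qd": joint speeds; "joint_torque": joint torques, N m; "ee_pos": TCP position; "tool_rot": TCP orientation; "force": force on the tool from outside, world axes, zero at the start; "moment": the same for the moment, N m; "grip_width": opening from 0.0 (shut) to 1.0 (fully open); "grasp_force": force on a finger pad.
Only numpy, scipy, OpenCV 4.12 (cv2) and the standard library are available. Lean on these libraries where they do the work, as an engineer would, in place of code of your own. Each camera call takes 0.05 s, during which the arm holds its last target. There are 200 camera calls.

## Working session

There is one attempt and no reset: what is moved stays moved. The work goes in short steps, Python scripts to look and compute and a tool call to move; the robot and the scene stay as the last step left them, time stands still between calls to the robot, and variables do not carry over. Pictures are saved under pics/ and viewed, at most 12 in all, crops included, and the job is handed in when it is done.

Besides the shell and the picture viewer there is one more tool, called after "Emit:" by a JSON object that holds its "name" and its "arguments". jog_arm: Moves the arm, as the interface text tells. Shifts and turns lie within -1 to 1; 1 stands for 20 mm of shift or 0.12 rad of turn. Its arguments: {"type":"object","properties":{"commands":{"type":"string"}},"required":["commands"]}

```bash
mkdir -p pics; ls; cat > h.py <<'E'
import numpy as np, cv2
from workcell import observe, snapshot, camera_model, close_job
def snap(n):
    m=camera_model(n); p,d=snapshot(n); return p,d,m
def save(p,f): cv2.imwrite('pics/'+f,cv2.cvtColor(p,cv2.COLOR_RGB2BGR))
def cloud(d,m):
    v,u=np.indices(d.shape); X=np.stack([(u-m['cx'])/m['fx']*d,(v-m['cy'])/m['fy']*d,d],-1)
    return (X-np.array(m['t']))@np.array(m['R'])
E
python3 - <<'E'
from h import *
o=observe(); print(o['clock'],o['ee_pos'],o['tool_rot'])
out=[]
for n in ['scene','side']:
    p,d,m=snap(n); np.savez('%s0.npz'%n,p=p,d=d,**{k:np.array(m[k]) for k in m}); save(p,n+'0.png')
    R=np.array(m['R']);print(n,-R.T@np.array(m['t']),R[2],m['fx'])
E
```

```text
pics
0.0 [0.20117694 0.59148587 0.40391199] [ 1.63197630e-01  9.86593062e-01 -8.13020650e-04 -5.11571148e-05]
scene [-0.44489435  0.50264788  1.08676427] [ 0.64034645 -0.35999211 -0.67849989] 516.7032864314369
side [ 0.45693492 -1.1065312   1.28523981] [ 0.02472013  0.66969825 -0.74222178] 448.3277754322822
```

```bash
ls -la pics
```

```text
total 784
drwxr-xr-x 2 agent agent   4096 Dec  1 07:07 .
drwxr-xr-x 3 agent agent   4096 Dec  1 07:07 ..
-rw-r--r-- 1 agent agent 384904 Dec  1 07:07 scene0.png
-rw-r--r-- 1 agent agent 406416 Dec  1 07:07 side0.png
```

View pics/scene0.png

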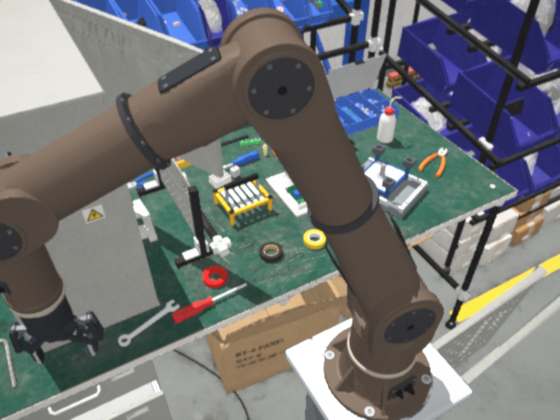

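View pics/side0.png

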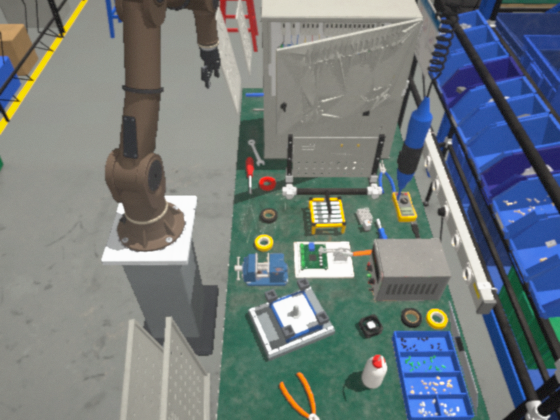

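The yellow roll is at scene (315,239) and side (264,242), and the black roll at scene (271,252) and side (269,215). The top frame is at side (327,213), and the base with the blue frame at side (290,320). Next I'll enlarge crops of the rack parts.

```bash
python3 - <<'E'
from h import *
s=np.load('side0.npz'); c=np.load('scene0.npz')
a=cv2.resize(s['p'][270:370,230:350],(480,400),interpolation=cv2.INTER_CUBIC)
b=cv2.resize(s['p'][185:245,295:359],(256,240),interpolation=cv2.INTER_CUBIC)
im=np.zeros((400,740,3),np.uint8); im[:,:480]=a; im[:240,482:738]=b; save(im,'crop.png')
for n,z,bx in (('side',s,(225,280,200,255)),('scene',c,(250,335,220,270))):
    P=cloud(z['d'],z); u0,u1,v0,v1=bx
    hsv=cv2.cvtColor(z['p'],cv2.COLOR_RGB2HSV)
    reg=np.zeros(z['d'].shape,bool); reg[v0:v1,u0:u1]=1
    for nm,mk in (('y',(hsv[...,0]>20)&(hsv[...,0]<35)&(hsv[...,1]>120)&(hsv[...,2]>120)),('k',(hsv[...,2]<75)&(hsv[...,1]<130))):
        q=(mk&reg&(P[...,2]>0.012)&(P[...,2]<.03)); X=P[q]; v,u=np.nonzero(q)
        r=cv2.minEnclosingCircle(X[:,:2].astype(np.float32)); print(n,nm,len(X),u.mean(),v.mean(),X.mean(0).round(4),r,np.percentile(X,[2,50,98],axis=0).round(3).tolist())
    # top frame handle & middle frame
P=cloud(s['d'],s)
for nm,(u0,u1,v0,v1) in dict(top=(300,352,190,240),base=(240,340,280,360)).items():
    X=P[v0:v1,u0:u1].reshape(-1,3)
    print(nm,np.histogram(X[:,2],np.arange(-.005,.15,.01))[0])
E
```

```text
side y 137 263.59124087591243 242.5839416058394 [ 0.4218 -0.0995  0.0193] ((0.42137250304222107, -0.09516321122646332), 0.03494786471128464) [[0.391, -0.128, 0.013], [0.423, -0.103, 0.019], [0.452, -0.063, 0.026]]
side k 32 268.25 219.15625 [0.4381 0.0153 0.0164] ((0.4388831853866577, 0.028646860271692276), 0.02898118831217289) [[0.41, 0.006, 0.012], [0.439, 0.015, 0.016], [0.465, 0.029, 0.023]]
scene y 165 314.1515151515151 239.43636363636364 [ 0.4137 -0.088   0.0184] ((0.41953718662261963, -0.09267907589673996), 0.03404868766665459) [[0.388, -0.12, 0.013], [0.409, -0.085, 0.019], [0.449, -0.061, 0.023]]
scene k 87 270.11494252873564 255.68965517241378 [0.4203 0.0524 0.0177] ((0.43363964557647705, 0.04421044513583183), 0.03284868597984314) [[0.403, 0.018, 0.012], [0.415, 0.057, 0.018], [0.461, 0.074, 0.023]]
top [1025  447  100  142   65  542  134   11    5   11   13   70   22    0
    0]
base [2829 1124  853  817  364  929  456   13   39  191  235  107    0    0
    0]
```

View pics/crop.png

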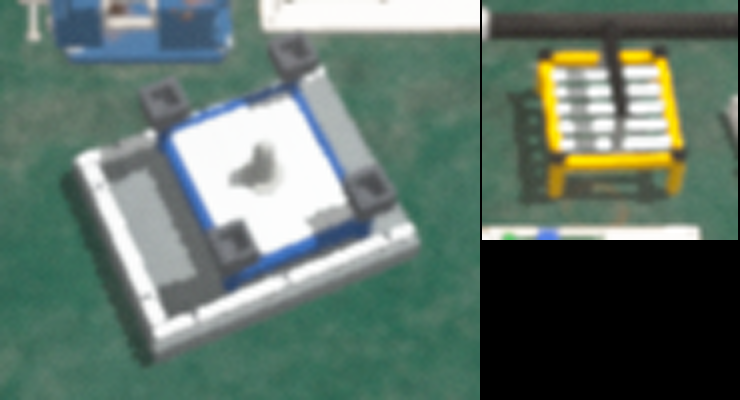

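The stop bar is on the left, robot-facing side of the base. The blue frame's cups are at crop (163,103), (292,55), (372,190) and (236,245). The top frame's black handle runs along world y. Next I'll get their geometry from depth.

```bash
python3 - <<'E'
from h import *
s=np.load('side0.npz'); c=np.load('scene0.npz')
from scipy.ndimage import label
for n,z in(('side',s),('scene',c)):
    P=cloud(z['d'],z); x,y,h=P[...,0],P[...,1],P[...,2]
    print(n)
    q=(h>.094)&(h<.112)&(x>.4)&(x<.8)&(y>-.5)&(y<-.12)
    l,k=label(q)
    for i in range(1,k+1):
        X=P[l==i]
        if len(X)>12: print('cup',len(X),((X.min(0)+X.max(0))/2).round(4),X.mean(0).round(4), cv2.minAreaRect(X[:,:2].astype(np.float32)*1000))
    # runner/stop top z 36mm: near white
    q=(h>.030)&(h<.042)&(x>.35)&(x<.8)&(y>-.5)&(y<-.12)&(z['p'].min(-1)>170)
    l,k=label(q,np.ones((3,3)))
    for i in range(1,k+1):
        X=P[l==i]
        if len(X)>25: print('bar',len(X),X.mean(0).round(4),[np.round(t,1) for t in cv2.minAreaRect(X[:,:2].astype(np.float32)*1000)],np.round(cv2.boxPoints(cv2.minAreaRect(X[:,:2].astype(np.float32)*1000))).tolist())
    # top frame
    q=(h>.094)&(h<.12)&(x>.5)&(x<.8)&(y>-.12)&(y<.14)
    l,k=label(q,np.ones((3,3)))
    for i in range(1,k+1):
        X=P[l==i]
        if len(X)>5: print('handle',len(X),X.mean(0).round(4),cv2.minAreaRect(X[:,:2].astype(np.float32)*1000))
    hsv=cv2.cvtColor(z['p'],cv2.COLOR_RGB2HSV)
    q=(h>.04)&(h<.07)&(x>.48)&(x<.8)&(y>-.1)&(y<.16)&(hsv[...,0]>18)&(hsv[...,0]<36)&(hsv[...,1]>140)
    X=P[q]; print('deck',len(X),X.mean(0).round(4),cv2.minAreaRect(X[:,:2].astype(np.float32)*1000), (cv2.boxPoints(cv2.minAreaRect(X[:,:2].astype(np.float32)*1000))).round().tolist())
P=np.concatenate([cloud(z['d'],z).reshape(-1,3) for z in(s,c)])
g=lambda y0,y1,x0,x1:P[(P[:,0]>x0)&(P[:,0]<x1)&(P[:,1]>y0)&(P[:,1]<y1)][:,2]
print('max heights rows y desc')
for y in np.arange(.36,-.2,-.04): print(round(y,2),[int(1000*(g(y,y+.04,x,x+.05).max() if len(g(y,y+.04,x,x+.05)) else -1)) for x in np.arange(.35,.9,.05)])
E
```

```text
side
cup 13 [ 0.7819 -0.2527  0.1034] [ 0.7819 -0.2514  0.1044] ((782.1171875, -252.65853881835938), (2.6367390155792236, 28.411800384521484), 1.5666221380233765)
cup 35 [ 0.7901 -0.3092  0.1028] [ 0.7865 -0.3187  0.1029] ((784.6607666015625, -309.42742919921875), (12.115642547607422, 63.64013671875), 14.999595642089844)
cup 84 [ 0.5493 -0.3277  0.1023] [ 0.5492 -0.3266  0.1025] ((548.6185913085938, -325.36492919921875), (31.652000427246094, 33.59630584716797), 21.7412166595459)
cup 84 [ 0.449  -0.3689  0.1018] [ 0.4486 -0.3689  0.1023] ((448.01287841796875, -367.3990783691406), (30.976747512817383, 34.315513610839844), 23.009592056274414)
cup 93 [ 0.5995 -0.4448  0.1024] [ 0.5994 -0.4461  0.1028] ((600.1655883789062, -445.5929870605469), (31.03687286376953, 32.974815368652344), 26.882305145263672)
cup 77 [ 0.4994 -0.4831  0.1024] [ 0.4993 -0.4848  0.1028] ((498.65509033203125, -487.5262451171875), (30.895408630371094, 33.53955078125), 24.278493881225586)
bar 47 [ 0.545  -0.1798  0.0361] [array([ 545.2, -177.3]), array([  6.9, 107.9]), np.float64(1.0)] [[541.0, -123.0], [543.0, -231.
[... 2151 characters left out ...]
3, 22, 23, 625, 623]
0.28 [36, 10, 13, 35, 9, 20, 24, 623, 624, 625, 625]
0.24 [33, 21, 17, 41, 9, 622, 624, 624, 625, 45, 42]
0.2 [26, 25, 22, 583, 623, 625, 624, 254, 253, 259, 260]
0.16 [25, 25, 623, 623, 623, 623, 35, 34, 34, 247, 253]
0.12 [23, 10, 622, 482, 37, 38, 38, 37, 39, 40, 49]
0.08 [10, 11, 11, 11, 63, 106, 59, 63, 14, 11, 8]
0.04 [10, 24, 25, 11, 58, 115, 117, 57, 31, 32, 11]
0.0 [14, 25, 23, 11, 58, 116, 119, 58, 32, 30, 19]
-0.04 [11, 10, 11, 10, 59, 116, 119, 59, 42, 43, 28]
-0.08 [23, 25, 9, 9, 60, 63, 57, 60, 11, 30, 31]
-0.12 [28, 27, 20, 39, 48, 41, 24, 25, 10, 36, 32]
-0.16 [25, 25, 8, 48, 54, 45, 72, 67, 54, 29, 41]
-0.2 [82, 83, 86, 44, 50, 85, 73, 65, 157, 155, 157]
```

Emit:
{"name": "jog_arm", "arguments": {"commands": "0 0 -0.5 0 0 0 0; 0 0 -1 0 0 0 0; 0 0 -1 0 0 0 0; 0 0 -1 0 0 0 0; 0 0 -1 0 0 0 0; 0 0 -1 0 0 0 0; 0 0 -1 0 0 0 0; 0 0 -1 0 0 0 0"}}

```text
clock: 0.9
ee_pos: [0.1525, 0.4481, 0.4045]
tool_rot: [0.163, 0.987, -0.0, 0.0]
force: [-0.6, 0.1, 0.5]
grip_width: 0.997
grasp_force: 0.0
```

Emit:
{"name": "jog_arm", "arguments": {"commands": "1 0 -1 0 0 0 0; 1 0 -1 0 0 0 0; 1 0 -1 0 0 0 0; 1 0 -1 0 0 0 0; 1 -1 -1 0 0 0 0.44; 1 -1 -0.03 0 0 0 0.44; 1 -1 -0.03 0 0 0 0.44; 1 -1 -0.03 0 0 0 0.44"}}

```text
clock: 1.7
ee_pos: [0.195, 0.3215, 0.4049]
tool_rot: [0.268, 0.963, 0.0, 0.0]
force: [0.0, 1.1, -0.5]
grip_width: -0.001
grasp_force: 0.0
```

Emit:
{"name": "jog_arm", "arguments": {"commands": "1 -1 -0.03 0 0 0 0.44; 1 -1 -0.03 0 0 0 0.44; 1 -1 -0.03 0 0 0 0.44; 1 -1 -0.03 0 0 0 0.44; 1 -1 -0.03 0 0 0 0.44; 1 -1 -0.03 0 0 0 0.44; 1 -1 -0.03 0 0 0 0.44; 1 -1 -0.03 0 0 0 0.44"}}

```text
clock: 2.5
ee_pos: [0.3101, 0.2116, 0.4047]
tool_rot: [0.464, 0.886, 0.0, 0.0]
force: [-0.1, 0.8, 0.0]
grip_width: -0.004
grasp_force: 0.0
```

Emit:
{"name": "jog_arm", "arguments": {"commands": "1 -1 -0.03 0 0 0 0.44; 1 -1 -0.03 0 0 0 0.44; 1 -1 -0.03 0 0 0 0.44; 1 -1 -0.03 0 0 0 0.44; 1 -1 -0.03 0 0 0 0.44; 1 -1 -0.03 0 0 0 0.44; 1 -1 -0.03 0 0 0 0.44; 1 -1 -0.03 0 0 0 0.44"}}

```text
clock: 3.3
ee_pos: [0.3705, 0.0647, 0.4047]
tool_rot: [0.64, 0.769, 0.0, -0.0]
force: [0.6, 0.4, 0.2]
grip_width: -0.001
grasp_force: 0.0
```

Emit:
{"name": "jog_arm", "arguments": {"commands": "1 -1 0 0 0 0 0.44; 1 -1 0 0 0 0 0.44; 1 -1 0 0 0 0 0.44; 1 -1 0 0 0 0 0.44; 1 -1 0 0 0 0 0.44; 1 -1 0.3 0 0 0 0.44; 1 -1 0.6 0 0 0 0.44; 1 -1 1 0 0 0 0.44"}}

```text
clock: 4.1
ee_pos: [0.4075, -0.0998, 0.4048]
tool_rot: [0.786, 0.618, 0.0, -0.0]
force: [0.7, 1.3, 0.3]
grip_width: 0.003
grasp_force: 0.0
```

Emit:
{"name": "jog_arm", "arguments": {"commands": "1 -0.74 0.96 0 0 0 0; 1 -0.74 0.96 0 0 0 0; 1 -0.74 0.96 0 0 0 0; 1 -0.74 0.96 0 0 0 0; 1 -0.74 0.96 0 0 0 0; 1 -0.74 0.96 0 0 0 0; 1 -0.74 0.96 0 0 0 0; 1 -0.74 0.96 0 0 0 0"}}

```text
clock: 4.9
ee_pos: [0.53, -0.2509, 0.4044]
tool_rot: [0.786, 0.618, -0.0, -0.0]
force: [0.2, 0.1, 0.4]
grip_width: -0.001
grasp_force: 0.0
```

Emit:
{"name": "jog_arm", "arguments": {"commands": "1 -0.74 0.96 0 0 0 0; 1 -0.74 0.96 0 0 0 0; 1 -0.74 0.96 0 0 0 0; 1 -0.74 0.96 0 0 0 0; 1 -0.74 0.96 0 0 0 0; 1 -0.74 0.96 0 0 0 0; 1 0 0 0 0 0 0.98; 1 0 0 0 0 0 0.98"}}

```text
clock: 5.7
ee_pos: [0.6206, -0.3643, 0.4041]
tool_rot: [0.854, 0.52, -0.001, -0.0]
force: [0.8, -0.9, -0.3]
grip_width: -0.0
grasp_force: 0.0
```

Emit:
{"name": "jog_arm", "arguments": {"commands": "1 0 0 0.5 0 0 0.98; 1 0 0 0.5 0 0 0.98; 1 0 0 0.5 0 0 0.98; 1 0 0 0.5 0 0 0.98; 1 0 0 0 0 0 0.98; 1 0 0 0 0 0 0.98; 1 0 0 0 0 0 0; 1 0 0 0 0 0 0"}}

```text
clock: 6.5
ee_pos: [0.6209, -0.3629, 0.3645]
tool_rot: [0.98, 0.197, -0.0, 0.0]
force: [0.9, -0.3, 0.6]
grip_width: 0.0
grasp_force: 0.0
```

```bash
cat >> h.py <<'E'
from scipy.spatial.transform import Rotation as Ro
def pose():
    o=observe(); M=Ro.from_quat(o['tool_rot']).as_matrix(); return np.array(o['ee_pos']),M,np.degrees(np.arctan2(M[1,1],M[0,1])),o
def to(x,y,z,ang=None):
    p,M,a,o=pose(); d=M.T@(np.array([x,y,z])-p)/.02
    e=0 if ang is None else (ang-a+90)%180-90
    print('now',p.round(4),'yaw',a.round(2),'F',np.round(o['force'],1),'t',o['clock'],'units xyz',d.round(2),'wz',round(-np.radians(e)/.12,2))
E
python3 - <<'E'
from h import *
to(.62,-.366,.36,112.5)
p,d,m=snap('wrist'); np.savez('w1.npz',p=p,d=d,**{k:np.array(m[k]) for k in m}); save(p,'w1.png')
P=cloud(d,m); print(P[210,280],P[40,280],P[400,280])
E
```

```text
now [ 0.6209 -0.3629  0.3645] yaw -67.26 F [ 0.9 -0.3  0.6] t 6.5 units xyz [-0.1   0.13  0.23] wz 0.04
[ 0.59939653 -0.37642504  0.02442615] [ 0.75506832 -0.31081665  0.00168444] [ 0.63065843 -0.35981917  0.2769474 ]
```

View pics/w1.png

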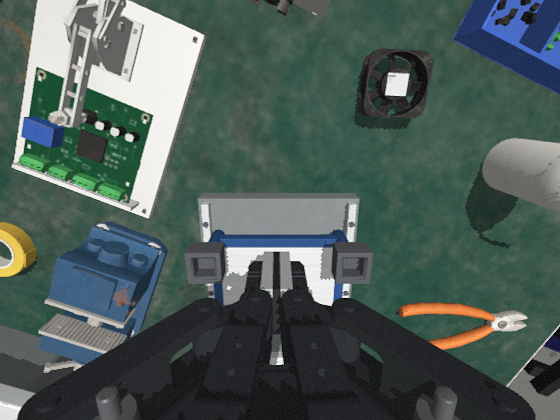

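The wrist view is square to the base. Its +x edge is at row 194, the two +x cups are at (205,262) and (352,262), and the blue push rail is at row 240.

```bash
python3 - <<'E'
from h import *
z=np.load('w1.npz'); P=cloud(z['d'],z)
for v,u in ((262,190),(262,221),(262,338),(262,368),(245,205),(279,205),(245,352),(279,352),(240,240),(240,280),(240,320),(204,210),(204,350),(215,280),(230,280),(236,280)): print(v,u,P[v,u].round(4))
h=P[...,2]; g=np.zeros(h.shape,bool); g[235:290,180:240]=1; g2=np.zeros(h.shape,bool); g2[235:290,320:380]=1
for q in(g,g2):
    X=P[q&(h>.095)&(h<.11)]; r=cv2.minAreaRect(X[:,:2].astype(np.float32)*1000); print('cup',len(X),r,X[:,2].mean())
g=np.zeros(h.shape,bool); g[185:240,190:370]=1
X=P[g&(h>.018)&(h<.03)]; r=cv2.minAreaRect(X[:,:2].astype(np.float32)*1000); print('plate',r,cv2.boxPoints(r).round())
E
```

```text
262 190 [ 0.5506 -0.3121  0.1037]
262 221 [ 0.5591 -0.3367  0.1007]
262 338 [ 0.5995 -0.4295  0.1033]
262 368 [ 0.6092 -0.4536  0.1028]
245 205 [ 0.5628 -0.3181  0.0889]
279 205 [ 0.5399 -0.3293  0.104 ]
245 352 [ 0.6138 -0.4395  0.0892]
279 352 [ 0.5893 -0.4482  0.1034]
240 240 [ 0.5621 -0.3473  0.0519]
240 280 [ 0.5782 -0.385   0.0526]
240 320 [ 0.5943 -0.4226  0.0532]
204 210 [ 0.5778 -0.3043  0.0279]
204 350 [ 0.6368 -0.4401  0.034 ]
215 280 [ 0.594  -0.3787  0.0242]
230 280 [ 0.5775 -0.3857  0.0237]
236 280 [ 0.5799 -0.3844  0.0464]
cup 1020 ((549.7628784179688, -324.6114196777344), (31.044790267944336, 30.43537139892578), 22.731149673461914) 0.1021545247916664
cup 1022 ((599.7610473632812, -444.385009765625), (31.241779327392578, 30.73484992980957), 22.12908363342285) 0.10215336393254841
plate ((588.997314453125, -379.1565246582031), (48.81535339355469, 174.38201904296875), 22.743165969848633) [[ 533. -308.]
 [ 600. -469.]
 [ 645. -450.]
 [ 578. -289.]]
```

Emit:
{"name": "jog_arm", "arguments": {"commands": "1 0 0.12 1 0 0 0; 1 0 0 1 0 0 0; 1 0 0 1 0 0 0; 1 0 0 1 0 0 0; 1 0 0 1 0 0 0; 1 0 0 1 0 0 0; 1 0 0 1 0 0 0; 1 0 0 0.9 0 0 0"}}

```text
clock: 7.35
ee_pos: [0.622, -0.3647, 0.2058]
tool_rot: [0.98, 0.197, 0.0, -0.0]
force: [1.1, -0.3, 0.5]
grip_width: 0.003
grasp_force: 0.0
```

Emit:
{"name": "jog_arm", "arguments": {"commands": "1 -0.3 0 0 0 0 0; 1 -0.3 0 0 0 0 0; 1 -0.3 0 0 0 0 0; 1 -0.3 0 0 0 0 0; 1 -0.3 0 0 0 0 0; 1 -0.2 0 0 0 0 0; 1 -0.2 0 0 0 0 0; 1 -0.2 0 0 0 0 0"}}

```text
clock: 8.15
ee_pos: [0.5842, -0.3803, 0.2072]
tool_rot: [0.98, 0.197, 0.001, 0.0]
force: [4.9, 2.0, 3.0]
grip_width: 0.0
grasp_force: 2.4
```

Emit:
{"name": "jog_arm", "arguments": {"commands": "1 -0.25 0 0 0 0 0; 1 -0.25 0 0 0 0 0; 1 -0.25 0 0 0 0 0; 1 -0.25 0 0 0 0 0; 1 -0.25 0 0 0 0 0; 1 -0.2 0 0 0 0 0; 1 -0.2 0 0 0 0 0; 1 0 0 0 0 0 0"}}

```text
clock: 8.95
ee_pos: [0.5515, -0.3939, 0.2065]
tool_rot: [0.981, 0.195, -0.001, -0.0]
force: [-0.3, 0.3, 0.1]
grip_width: -0.001
grasp_force: 0.0
```

Emit:
{"name": "jog_arm", "arguments": {"commands": "1 -0.1 0 0 0 0 0; 1 -0.1 0 0 0 0 0; 1 -0.1 0 0 0 0 0; 1 -0.1 0 0 0 0 0; 1 0 0 0 0 0 0; 1 0 0 0 0 0 0; 1 0 0 0 0 0 0; 1 0 0 0 0 0 0"}}

```text
clock: 9.75
ee_pos: [0.5455, -0.3964, 0.2067]
tool_rot: [0.981, 0.196, -0.0, -0.0]
force: [0.0, 0.4, -0.2]
grip_width: -0.002
grasp_force: 0.3
```

```bash
python3 - <<'E'
from h import *
from scipy.ndimage import label
to(.6,-.37,.33,112.5)
for n in('side','wrist'):
    p,d,m=snap(n); save(p,'a_%s.png'%n); P=cloud(d,m); x,y,h=P[...,0],P[...,1],P[...,2]
    q=(h>.08)&(h<.11)&(x>.36)&(x<.68)&(y>-.55)&(y<-.28); l,k=label(q)
    for i in range(1,k+1):
        X=P[l==i]
        if len(X)>30: print(n,len(X),np.round(cv2.minAreaRect(X[:,:2].astype(np.float32)*1000)[0]),np.median(X[:,2]).round(4))
E
```

```text
now [ 0.5455 -0.3964  0.2067] yaw -67.39 F [ 0.   0.4 -0.2] t 9.75 units xyz [ 3.02 -0.17 -6.16] wz 0.02
side 62 [ 503. -343.] 0.0889
side 86 [ 404. -386.] 0.0896
side 46 [ 545. -425.] 0.0905
side 93 [ 556. -464.] 0.0901
side 101 [ 454. -506.] 0.0892
wrist 23965 [ 546. -396.] 0.0941
wrist 44 [ 529. -359.] 0.1094
wrist 38 [ 561. -436.] 0.1091
```

Emit:
{"name": "jog_arm", "arguments": {"commands": "1 0.5 0 -0.2 0 0 0; 1 0 0 -1 0 0 0; 1 0 0 -1 0 0 0; 1 0 0 -1 0 0 0; 1 0 0 -1 0 0 0; 0 0 -1 -1 0 0 0; 0 0 -1 0 0 0 0; 0 0 -1 0 0 0 0"}}

```text
clock: 10.65
ee_pos: [0.532, -0.3367, 0.3118]
tool_rot: [0.981, 0.196, 0.001, 0.001]
force: [-0.2, -0.1, 0.3]
grip_width: 0.507
grasp_force: 0.0
```

Emit:
{"name": "jog_arm", "arguments": {"commands": "0 0 -1 0 0 0 0; 0 0 -1 0 0 0 0; 0 0 -1 0 0 0 0; 0 0 -1 0 0 0 0; 0 0 -1 0 0 0 0; 0 0 -1 0 0 0 0; 0 0 -1 0 0 0 0; 0 0 -1 0 0 0 0"}}

```text
clock: 11.45
ee_pos: [0.4703, -0.1887, 0.3112]
tool_rot: [0.981, 0.196, 0.0, 0.0]
force: [-0.0, 0.9, 0.2]
grip_width: 0.996
grasp_force: 0.0
```

Emit:
{"name": "jog_arm", "arguments": {"commands": "0 -0.2 -1 0 0 0 0; 0 -0.2 -1 0 0 0 0; 0 0 -1 0 0 0 0; 0 0 -1 0 0 0 0; 0 0 -1 0 0 0 0; 0 0 -0.4 0 0 0 -0.98; 0 0 0 0 0 0 -0.98; 0 0 0 0 0 0 -0.98"}}

```text
clock: 12.25
ee_pos: [0.4217, -0.0922, 0.3112]
tool_rot: [0.93, 0.368, 0.0, 0.0]
force: [0.3, -1.1, -0.4]
grip_width: 1.0
grasp_force: 0.0
```

Emit:
{"name": "jog_arm", "arguments": {"commands": "0 0 0 0 0 0 -0.98; 0 0 0 0 0 0 -0.98; 0 0 0 0 0 0 -0.98; 0 0 0 0 0 0 -0.98; 0 0 0 0 0 0 -0.98; 0 0 0 0 0 0 -0.98; 0 0 0 0 0 0 -0.98; 0 0 0 0 0 0 0"}}

```text
clock: 13.05
ee_pos: [0.4217, -0.093, 0.3112]
tool_rot: [0.707, 0.708, 0.001, 0.0]
force: [0.6, 1.5, -0.5]
grip_width: 0.998
grasp_force: 0.0
```

```bash
cat >> h.py <<'E'
def tape(P,p,near,col,rad=.05,z=(.012,.026)):
    hsv=cv2.cvtColor(p,cv2.COLOR_RGB2HSV)
    mk=(hsv[...,0]>20)&(hsv[...,0]<35)&(hsv[...,1]>120)&(hsv[...,2]>100) if col=='y' else (hsv[...,2]<90)&(hsv[...,1]<140)
    q=mk&(P[...,2]>z[0])&(P[...,2]<z[1])&(np.hypot(P[...,0]-near[0],P[...,1]-near[1])<rad)
    X=P[q]; v,u=np.nonzero(q); c,r=cv2.minEnclosingCircle(X[:,:2].astype(np.float32)*1000)
    print(col,len(X),'circle',np.round(c,1),round(r,1),'rect',[np.round(t,1) for t in cv2.minAreaRect(X[:,:2].astype(np.float32)*1000)],'zmed',np.median(X[:,2]).round(4),'px',u.mean().round(),v.mean().round())
E
python3 - <<'E'
from h import *
to(.42,-.094,.2,0)
p,d,m=snap('wrist'); save(p,'w2.png'); P=cloud(d,m)
np.savez('w2.npz',p=p,d=d,**{k:np.array(m[k]) for k in m})
tape(P,p,(.42,-.094),'y'); tape(P,p,(.435,.044),'k')
E
```

```text
now [ 0.4217 -0.093   0.3112] yaw 0.07 F [ 0.6  1.5 -0.5] t 13.05 units xyz [-0.05 -0.09  5.56] wz 0.01
y 2208 circle [422.3 -93.5] 32.9 rect [array([422. , -92.4]), array([63.3, 63.3]), np.float64(40.5)] zmed 0.0186 px 277.0 199.0
k 3103 circle [439.6  40.2] 33.9 rect [array([439.5,  36. ]), array([59.2, 65.5]), np.float64(89.5)] zmed 0.0176 px 299.0 41.0
```

View pics/w2.png

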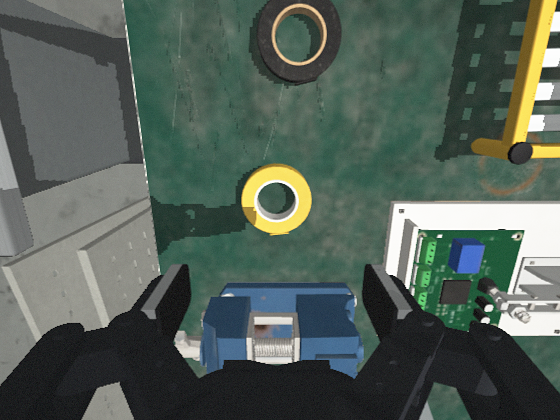

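The wrist view shows the yellow roll at (277,199) directly under the gripper and the black roll at (299,38). The vise is at rows 285-370, clear of the fingers. I'll go down and grip.

Emit:
{"name": "jog_arm", "arguments": {"commands": "0 0 0 1 0 0 0; 0 0 0 1 0 0 0; 0 0 0 1 0 0 0; 0 0 0 1 0 0 0; 0 0 0 1 0 0 0; 0 0 0 1 0 0 0; 0 0 0 0.6 0 0 0; 0 0 0 0.3 0 0 0"}}

```text
clock: 13.9
ee_pos: [0.4213, -0.0929, 0.1718]
tool_rot: [0.708, 0.706, -0.001, -0.0]
force: [0.2, -0.2, -0.5]
grip_width: 1.004
grasp_force: 0.0
```

Emit:
{"name": "jog_arm", "arguments": {"commands": "1 0 0 0 0 0 0; 1 0 0 0 0 0 0; 1 0 0 0 0 0 0; 1 0 0 0 0 0 0; 1 0 0 0 0 0 0; 1 0 0 0 0 0 0; 1 0 0 0 0 0 0; 1 0 0 0 0 0 0"}}

```text
clock: 14.7
ee_pos: [0.4213, -0.093, 0.1736]
tool_rot: [0.708, 0.707, 0.0, 0.0]
force: [-1.6, -0.1, 6.9]
grip_width: 0.715
grasp_force: 63.9
```

Emit:
{"name": "jog_arm", "arguments": {"commands": "1 0 0 -0.6 0 0 0; 1 0 0 -1 0 0 0; 1 0 0 -1 0 0 0; 1 0 0 -1 0 0 0; 1 0 0 -1 0 0 0; 1 -0.3 0 -1 0 0 0; 1 -1 0.2 -0.7 0 0 0; 1 -1 0.2 0 0 0 0"}}

```text
clock: 15.5
ee_pos: [0.4299, -0.1392, 0.301]
tool_rot: [0.707, 0.707, 0.002, 0.001]
force: [0.9, 0.1, -0.8]
grip_width: 0.716
grasp_force: 65.6
```

Emit:
{"name": "jog_arm", "arguments": {"commands": "1 -1 0.2 0 0 0 0; 1 -1 0.2 0 0 0 0; 1 -1 0.2 0 0 0 0; 1 -1 0.2 0 0 0 0; 1 -1 0.2 0 0 0 0; 1 -1 0.2 0 0 0 0; 1 -1 0.2 0 0 0 0; 1 -1 0.2 0 0 0 0"}}

```text
clock: 16.3
ee_pos: [0.4613, -0.2996, 0.2994]
tool_rot: [0.707, 0.707, 0.0, 0.0]
force: [1.4, 0.3, -0.8]
grip_width: 0.716
grasp_force: 65.6
```

Emit:
{"name": "jog_arm", "arguments": {"commands": "1 -1 0.2 0 0 0 0; 1 -1 0.2 0 0 0 0; 1 -1 0.2 0 0 0 0; 1 -1 0.2 0 0 0 0; 1 -1 0.1 0 0 0 0; 1 -1 0 0 0 0 -0.8; 1 -0.3 0 0 0 0 -0.8; 1 0 0 0 0 0 -0.8"}}

```text
clock: 17.1
ee_pos: [0.4793, -0.4261, 0.2995]
tool_rot: [0.598, 0.802, -0.001, 0.001]
force: [0.9, -0.4, -0.2]
grip_width: 0.713
grasp_force: 65.6
```

Emit:
{"name": "jog_arm", "arguments": {"commands": "1 0 0 0 0 0 -0.8; 1 0 0 0 0 0 -0.1; 1 0 0 0 0 0 0; 1 0 0 0 0 0 0; 1 0 0 0 0 0 0; 1 0 0 0 0 0 0; 1 0 0 0 0 0 0; 1 0 0 0 0 0 0"}}

```text
clock: 17.9
ee_pos: [0.4797, -0.4248, 0.2986]
tool_rot: [0.554, 0.832, -0.0, -0.0]
force: [-0.6, -0.0, -1.2]
grip_width: 0.717
grasp_force: 65.6
```

```bash
cat >> h.py <<'E'
from scipy.ndimage import label
def cups(P,zc=.09,n=150):
    x,y,h=P[...,0],P[...,1],P[...,2]
    q=(h>zc-.008)&(h<zc+.008)&(x>.36)&(x<.62)&(y>-.56)&(y<-.28); l,k=label(q); C=[]
    for i in range(1,k+1):
        X=P[l==i]
        if len(X)>n:
            r=cv2.minAreaRect(X[:,:2].astype(np.float32)*1000); C.append(r[0]); print('cup',len(X),np.round(r[0],1),np.round(r[1],1),round(r[2],1),np.median(X[:,2]).round(4))
    return np.array(C)
E
python3 - <<'E'
from h import *
to(.48,-.4245,.2125,22.65)
p,d,m=snap('wrist'); save(p,'w3.png'); P=cloud(d,m)
cups(P)
E
```

```text
now [ 0.4797 -0.4248  0.2986] yaw 22.66 F [-0.6 -0.  -1.2] t 17.9 units xyz [0.01 0.02 4.31] wz 0.0
cup 2075 [ 505.4 -342.6] [30.8 30. ] 22.9 0.0895
cup 2070 [ 404.  -385.2] [30.5 30. ] 22.9 0.0895
cup 406 [ 466.5 -501.7] [13.3 30.7] 4.0 0.0893
cup 389 [ 544.7 -469.4] [11.6 29.9] 41.2 0.0895
```

View pics/w3.png

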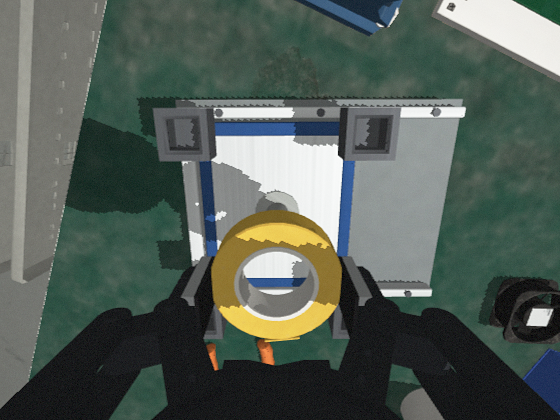

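Emit:
{"name": "jog_arm", "arguments": {"commands": "1 0.04 0 0.6 0 0 0; 1 0 0 0.6 0 0 0; 1 0 0 0.6 0 0 0; 1 0 0 0.6 0 0 0; 1 0 0 0.6 0 0 0; 1 0 0 0.6 0 0 0; 1 0 0 0.5 0 0 0; 1 0 0 0.1 0 0 0"}}

```text
clock: 18.75
ee_pos: [0.4792, -0.4241, 0.2139]
tool_rot: [0.554, 0.832, 0.0, -0.001]
force: [-3.7, 4.9, 11.3]
grip_width: 0.716
grasp_force: 66.8
```

Emit:
{"name": "jog_arm", "arguments": {"commands": "0 0 0 0 0 0 0; 0 0 0 0 0 0 0; 0 0 0 0 0 0 0; 0 0 0 0 0 0 0; 0 0 0 0 0 0 0; 0 0 0 -0.7 0 0 0; 0 0 0 -1 0 0 0; 0 0 0 -1 0 0 0"}}

```text
clock: 19.55
ee_pos: [0.4793, -0.4243, 0.2702]
tool_rot: [0.554, 0.832, -0.0, 0.0]
force: [0.5, -1.0, -0.2]
grip_width: 0.995
grasp_force: 0.0
```

Emit:
{"name": "jog_arm", "arguments": {"commands": "0 0 0 -1 0 0 0; 0 0 0 -1 0 0 0; 0 1 0 0 0 0 0; 0 1 -0.4 0 0 0 0; 0 1 -0.4 0 0 0 0; 0 1 -0.4 0 0 0 0; 0 1 -0.4 0 0 0 0; 0 1 -0.4 0 0 0 0"}}

```text
clock: 20.35
ee_pos: [0.3956, -0.3284, 0.3097]
tool_rot: [0.554, 0.832, 0.0, 0.001]
force: [0.3, 0.6, 1.2]
grip_width: 1.003
grasp_force: 0.0
```

```bash
python3 - <<'E'
from h import *
to(.4396,.0385,.30,0)
p,d,m=snap('side'); P=cloud(d,m); cups(P,n=40); tape(P,p,(.48,-.4238),'y',z=(.045,.08))
E
```

```text
now [ 0.3956 -0.3284  0.3097] yaw 22.66 F [0.3 0.6 1.2] t 20.35 units xyz [16.08  9.1   0.48] wz 3.3
cup 81 [ 505.4 -343.5] [29.8 33. ] 20.9 0.0888
cup 85 [ 404.3 -386.2] [31.7 33.2] 20.7 0.0895
cup 84 [ 555.4 -462.7] [30.2 34.4] 24.8 0.0898
cup 90 [ 454.8 -506.7] [30.7 32.5] 20.9 0.0897
y 180 circle [ 478.7 -425.9] 32.2 rect [array([ 478.3, -426.6]), array([59.5, 60.3]), np.float64(66.0)] zmed 0.0596 px 280.0 321.0
```

Emit:
{"name": "jog_arm", "arguments": {"commands": "0 1 0.57 0 0 0 0; 0 1 0.57 0 0 0 0; 0 1 0.57 0 0 0 0; 0 1 0.57 0 0 0 0; 0 1 0.57 0 0 0 0; 0 1 0.57 0 0 0 0; 0 1 0.57 0 0 0 0; 0 1 0.57 0 0 0 0"}}

```text
clock: 21.2
ee_pos: [0.4189, -0.1454, 0.3096]
tool_rot: [0.555, 0.832, 0.0, 0.0]
force: [0.7, 0.0, -0.1]
grip_width: 1.0
grasp_force: 0.0
```

Emit:
{"name": "jog_arm", "arguments": {"commands": "0 1 0.57 0 0 0 0; 0 1 0.57 0 0 0 0; 0 1 0.57 0 0 0 0; 0 1 0.57 0 0 0 0; 0 1 0.57 0 0 0 0; 0 1 0.57 0 0 0 0; 0 1 0.57 0 0 0 0; 0 1 0.57 0 0 0 0"}}

```text
clock: 22.0
ee_pos: [0.4415, 0.0375, 0.3097]
tool_rot: [0.554, 0.832, 0.001, 0.0]
force: [-0.4, -0.2, -0.1]
grip_width: 1.001
grasp_force: 0.0
```

Emit:
{"name": "jog_arm", "arguments": {"commands": "0 0 0 0.5 0 0 0.8; 0 0 0 0.5 0 0 0.8; 0 0 0 0.5 0 0 0.8; 0 0 0 0.5 0 0 0.8; 0 0 0 0 0 0 0.1; 0 0 0 0 0 0 0; 0 0 0 0 0 0 0; 0 0 0 0 0 0 0"}}

```text
clock: 22.8
ee_pos: [0.4414, 0.0367, 0.2693]
tool_rot: [0.707, 0.707, 0.001, 0.0]
force: [0.0, -0.6, -0.8]
grip_width: 0.998
grasp_force: 0.0
```

```bash
python3 - <<'E'
from h import *
p,d,m=snap('wrist'); P=cloud(d,m); tape(P,p,(.4396,.0385),'k')
to(.4396,.0385,.173,0)
E
```

```text
k 3033 circle [439.5  40.7] 33.9 rect [array([439.1,  41.8]), array([65.5, 65.1]), np.float64(63.5)] zmed 0.0176 px 274.0 208.0
now [0.4414 0.0367 0.2692] yaw 0.04 F [ 0.2 -0.3  0.1] t 22.85 units xyz [ 0.09 -0.09  4.81] wz 0.01
```

Emit:
{"name": "jog_arm", "arguments": {"commands": "0 0.2 -0.1 0.7 0 0 0; 0 0 0 0.8 0 0 0; 0 0 0 0.8 0 0 0; 0 0 0 0.8 0 0 0; 0 0 0 0.8 0 0 0; 0 0 0 0.6 0 0 0; 0 0 0 0.2 0 0 0; 0 0 0 0 0 0 0"}}

```text
clock: 23.65
ee_pos: [0.4392, 0.0406, 0.1745]
tool_rot: [0.707, 0.707, -0.0, -0.0]
force: [1.1, 0.4, -0.7]
grip_width: 1.003
grasp_force: 0.0
```

Emit:
{"name": "jog_arm", "arguments": {"commands": "1 0 0 0 0 0 0; 1 0 0 0 0 0 0; 1 0 0 0 0 0 0; 1 0 0 0 0 0 0; 1 0 0 0 0 0 0; 1 0 0 0 0 0 0; 1 0 0 0 0 0 0; 1 0 0 0 0 0 0"}}

```text
clock: 24.45
ee_pos: [0.4394, 0.0407, 0.1759]
tool_rot: [0.707, 0.707, 0.001, 0.0]
force: [-4.1, -0.9, 16.1]
grip_width: 0.739
grasp_force: 61.5
```

```bash
python3 - <<'E'
from h import *
to(.4795,-.4240,.30,22.66)
E
```

```text
now [0.4394 0.0407 0.1759] yaw -0.03 F [-4.1 -0.9 16.1] t 24.45 units xyz [-23.23   2.02  -6.23] wz -3.3
```

Emit:
{"name": "jog_arm", "arguments": {"commands": "1 0 0 -0.6 0 0 0; 1 0 0 -1 0 0 0; 1 0 0 -1 0 0 0; 1 -0.5 0 -1 0 0 0; 1 -1 0 -1 0 0 0; 1 -1 0.1 -1 0 0 0; 1 -1 0.1 -0.6 0 0 0; 1 -1 0.1 0 0 0 0"}}

```text
clock: 25.25
ee_pos: [0.4456, -0.0502, 0.3011]
tool_rot: [0.707, 0.707, 0.002, 0.001]
force: [0.6, 0.2, -0.8]
grip_width: 0.738
grasp_force: 65.9
```

Emit:
{"name": "jog_arm", "arguments": {"commands": "1 -1 0.1 0 0 0 0; 1 -1 0.1 0 0 0 0; 1 -1 0.1 0 0 0 0; 1 -1 0.1 0 0 0 0; 1 -1 0.1 0 0 0 0; 1 -1 0.1 0 0 0 0; 1 -1 0.1 0 0 0 0; 1 -1 0.1 0 0 0 0"}}

```text
clock: 26.05
ee_pos: [0.461, -0.21, 0.2996]
tool_rot: [0.707, 0.707, 0.0, 0.0]
force: [-0.0, 0.1, 0.4]
grip_width: 0.735
grasp_force: 65.9
```

Emit:
{"name": "jog_arm", "arguments": {"commands": "1 -1 0.1 0 0 0 0; 1 -1 0.1 0 0 0 0; 1 -1 0.1 0 0 0 0; 1 -1 0.1 0 0 0 0; 1 -1 0.1 0 0 0 0; 1 -1 0.1 0 0 0 0; 1 -1 0.1 0 0 0 0; 1 -1 0.1 0 0 0 0"}}

```text
clock: 26.85
ee_pos: [0.477, -0.3699, 0.2998]
tool_rot: [0.707, 0.707, -0.0, 0.0]
force: [0.5, 0.2, 0.2]
grip_width: 0.736
grasp_force: 65.9
```

Emit:
{"name": "jog_arm", "arguments": {"commands": "1 -1 0.1 0 0 0 0; 1 -1 0 0 0 0 0; 1 -0.7 0 0 0 0 -0.6; 1 0 0 0 0 0 -0.9; 1 0 0 0 0 0 -0.9; 1 0 0 0 0 0 -0.9; 1 0 0 0 0 0 0; 1 0 0 0 0 0 0"}}

```text
clock: 27.65
ee_pos: [0.479, -0.4232, 0.2994]
tool_rot: [0.556, 0.831, -0.0, 0.0]
force: [0.2, 0.1, -0.4]
grip_width: 0.734
grasp_force: 65.9
```

```bash
python3 - <<'E'
from h import *
p,d,m=snap('wrist'); save(p,'w4.png'); P=cloud(d,m); cups(P)
to(.4797,-.4240,.2340,22.66)
tape(P,p,(.48,-.424),'k',z=(.10,.16),rad=.037)
h=P[...,2]; g=h[200:345,205:350]; print(np.histogram(g,np.arange(.03,.2,.01)))
E
```

```text
cup 2027 [ 505.2 -342.5] [30.6 29.8] 22.9 0.0895
cup 2032 [ 404.  -385.4] [30.8 29.8] 22.7 0.0895
cup 516 [ 461. -502.] [16. 31.] 22.6 0.0894
cup 469 [ 548.  -465.9] [13.7 32.2] 24.2 0.0893
now [ 0.479  -0.4232  0.2993] yaw 22.51 F [0.6 0.3 0.7] t 27.7 units xyz [-0.05  0.01  3.26] wz -0.02
k 9674 circle [ 478.9 -421.3] 36.0 rect [array([ 478.3, -422.5]), array([66.6, 65.6]), np.float64(74.0)] zmed 0.1407 px 277.0 270.0
(array([4391,  211, 1127,   81,  182,  797,  216,    0,    0,  954, 2706,
       8020,  423,   12,    0,    0]), array([0.03, 0.04, 0.05, 0.06, 0.07, 0.08, 0.09, 0.1 , 0.11, 0.12, 0.13,
       0.14, 0.15, 0.16, 0.17, 0.18, 0.19]))
```

View pics/w4.png

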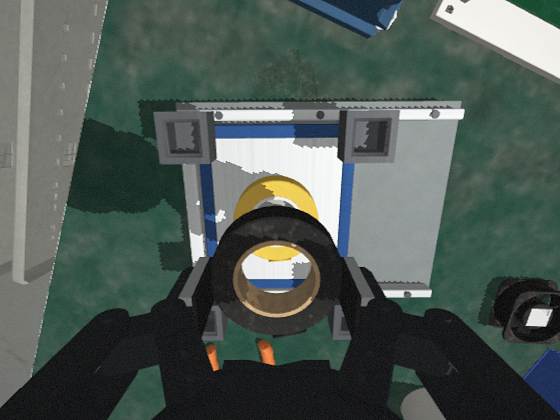

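The black roll is held level at (277,275), and the yellow roll lies home beneath it at about (277,200). I'll lower the black one now.

Emit:
{"name": "jog_arm", "arguments": {"commands": "1 -0.05 0 0.5 0 0 0; 1 0 0 0.5 0 0 0; 1 0 0 0.5 0 0 0; 1 0 0 0.5 0 0 0; 1 0 0 0.5 0 0 0; 1 0 0 0.4 0 0 0; 1 0 0 0.2 0 0 0; 1 0 0 0.1 0 0 0"}}

```text
clock: 28.5
ee_pos: [0.4794, -0.4242, 0.2351]
tool_rot: [0.554, 0.832, 0.0, -0.0]
force: [-5.1, 5.7, 19.5]
grip_width: 0.733
grasp_force: 68.1
```

Emit:
{"name": "jog_arm", "arguments": {"commands": "0 0 0 0 0 0 0; 0 0 0 0 0 0 0; 0 0 0 0 0 0 0; 0 0 0 0 0 0 0; 0 0 0 0 0 0 0; 0 0 0 -0.7 0 0 0; 0 0 0 -1 0 0 0; 0 0 0 -1 0 0 0"}}

```text
clock: 29.3
ee_pos: [0.4794, -0.4243, 0.2902]
tool_rot: [0.554, 0.832, -0.0, 0.0]
force: [-0.4, -0.4, 0.0]
grip_width: 0.999
grasp_force: 0.0
```

Emit:
{"name": "jog_arm", "arguments": {"commands": "0 0 0 -1 0 0 0; 0 0 0 -1 0 0 0; 0 0 0 -1 0 0 0; 0 1 0 0 0 0 0; 0 1 1 0 0 0 0; 0 1 1 0 0 0 0; 0 1 1 0 0 0 0; 0 1 1 0 0 0 0"}}

```text
clock: 30.1
ee_pos: [0.5149, -0.3002, 0.3499]
tool_rot: [0.554, 0.832, 0.0, 0.001]
force: [0.1, 0.0, 0.1]
grip_width: 0.998
grasp_force: 0.0
```

```bash
python3 - <<'E'
from h import *
o=pose()[3]; print(np.round(o['joints'],2))
to(.655,.02,.345,2)
p,d,m=snap('side'); P=cloud(d,m); cups(P,n=40); tape(P,p,(.48,-.4238),'k',z=(.06,.082),rad=.036)
E
```

```text
[ 0.05  0.47  0.56  1.75 -0.29  1.    1.11]
now [ 0.5149 -0.3002  0.3499] yaw 22.65 F [0.1 0.  0.1] t 30.1 units xyz [12.08 12.63  0.25] wz 3.0
cup 81 [ 505.5 -343.6] [30.6 34.6] 22.0 0.0896
cup 79 [ 404.1 -385.7] [31.  32.4] 23.4 0.0897
cup 86 [ 555.4 -463.2] [30.1 30.8] 25.4 0.0903
cup 93 [ 454.4 -506.1] [30.  32.8] 23.6 0.0894
k 87 circle [ 476.8 -430.1] 30.9 rect [array([ 476.1, -435. ]), array([47.2, 55.9]), np.float64(82.1)] zmed 0.0766 px 279.0 322.0
```

Emit:
{"name": "jog_arm", "arguments": {"commands": "0 1 1 0 0 0 0; 0 1 1 0 0 0 0; 0 1 1 0 0 0 0; 0 1 1 0 0 0 0; 0 1 1 0 0 0 0; 0 1 1 0 0 0 0; 0 1 1 0 0 0 0; 0 1 1 0 0 0 0"}}

```text
clock: 30.95
ee_pos: [0.601, -0.091, 0.3498]
tool_rot: [0.554, 0.832, 0.0, 0.0]
force: [0.5, 0.1, 0.7]
grip_width: 1.005
grasp_force: 0.0
```

Emit:
{"name": "jog_arm", "arguments": {"commands": "0 0.5 1 0 0 0 0; 0 0 1 0 0 0 0; 0 0 0 0 0 0 0.75; 0 0 0 0 0 0 0.75; 0 0 0 0 0 0 0.75; 0 0 0 0 0 0 0.75; 0 0 0 0 0 0 0; 0 0 0 0 0 0 0"}}

```text
clock: 31.75
ee_pos: [0.6338, -0.0672, 0.3493]
tool_rot: [0.693, 0.721, 0.0, 0.0]
force: [0.8, 0.1, -0.0]
grip_width: 1.0
grasp_force: 0.0
```

```bash
python3 - <<'E'
from h import *
o=pose()[3]; print(np.round(o['joints'],2))
to(.655,.02,.345,2)
p,d,m=snap('side'); P=cloud(d,m); p2,d2,m2=snap('scene'); P2=cloud(d2,m2)
im=np.concatenate([p[40:300,180:460],p2[40:300,130:410]],1); save(cv2.resize(im,(800,371)),'arm.png')
p3,d3,m3=snap('wrist'); P3=cloud(d3,m3); h=P3[...,2]
q=(h>.094)&(h<.125)&(P3[...,0]>.56)&(P3[...,0]<.75)&(P3[...,1]>-.06)&(P3[...,1]<.12); l,k=label(q)
for i in range(1,k+1):
    X=P3[l==i]
    if len(X)>100: print('handle',len(X),[np.round(t,1) for t in cv2.minAreaRect(X[:,:2].astype(np.float32)*1000)],np.median(X[:,2]),X.min(0),X.max(0))
E
```

```text
[-0.38  0.55  0.62  1.65 -0.36  1.06  0.39]
now [ 0.6338 -0.0672  0.3493] yaw 2.2 F [ 0.8  0.1 -0. ] t 31.75 units xyz [4.32 1.23 0.22] wz 0.03
handle 4101 [array([657. ,  21.4]), array([ 14.3, 108.7]), np.float64(1.6)] 0.11154118664750659 [ 0.64827921 -0.0329117   0.09536901] [0.66531338 0.07571565 0.11427931]
```

View pics/arm.png

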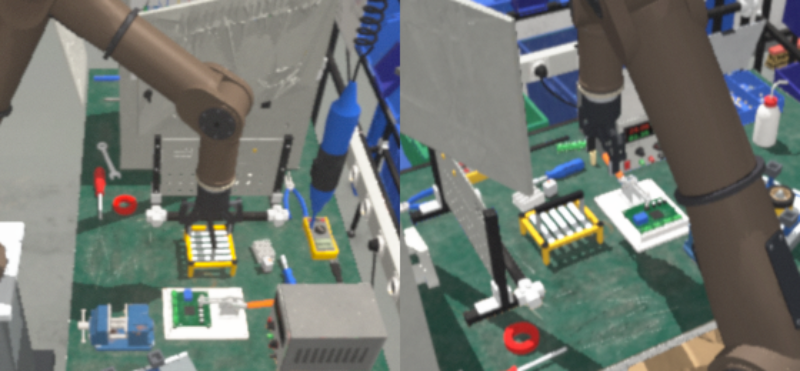

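The handle lies under the gripper, with its long axis along world y at about (0.657, 0.0214). In the scene half the arm passes right of the door with a visible gap, so I'll check that clearance numerically.

```bash
python3 - <<'E'
from h import *
from scipy.spatial import cKDTree
p,d,m=snap('scene'); P=cloud(d,m); hsv=cv2.cvtColor(p,cv2.COLOR_RGB2HSV).astype(int)
z=np.load('scene0.npz'); s=np.load('side0.npz')
arm=(P[...,2]>.26)&(P[...,0]>.3)&(P[...,1]>-.3)&(P[...,1]<.13)
A=P[arm]
for x in np.arange(.3,.75,.05):
    k=(A[:,0]>x)&(A[:,0]<x+.05)
    if k.sum(): i=A[k][:,1].argmax(); print(round(x,2),k.sum(),A[k][i].round(3), 'zrange',A[k][:,2].min().round(2),A[k][:,2].max().round(2))
door=P[(P[...,2]>.29)&(P[...,2]<.6)&(P[...,0]>.4)&(P[...,1]>.13)&(P[...,1]<.35)]
for x in np.arange(.4,.8,.05):
    k=(door[:,0]>x)&(door[:,0]<x+.05)
    if k.sum(): print('door',round(x,2),k.sum(),door[k][:,1].min().round(3))
E
```

```text
0.3 54 [0.303 0.13  0.731] zrange 0.66 0.77
0.4 16 [0.437 0.059 0.648] zrange 0.63 0.65
0.45 6 [0.456 0.056 0.654] zrange 0.59 0.65
0.5 80 [0.51  0.027 0.617] zrange 0.55 0.62
0.55 1251 [0.551 0.011 0.595] zrange 0.26 0.61
0.6 1264 [ 0.607 -0.005  0.551] zrange 0.26 0.61
0.65 78 [ 0.653 -0.019  0.534] zrange 0.26 0.59
0.7 6 [ 0.7   -0.053  0.267] zrange 0.26 0.29
door 0.45 1767 0.148
door 0.5 1892 0.172
door 0.55 1779 0.192
door 0.6 1526 0.214
door 0.65 1624 0.235
door 0.7 1455 0.256
door 0.75 1427 0.279
```

Emit:
{"name": "jog_arm", "arguments": {"commands": "0 0.73 0.22 0 0 0 0; 0 0.73 0.22 0 0 0 0; 0 0.73 0.22 0 0 0 0; 0 0.73 0.22 0 0 0 0; 0 0.73 0.22 0 0 0 0; 0 0.73 0.22 0 0 0 0; 0 0 0 0.3 0 0 0; 0 0 0 0.3 0 0 0"}}

```text
clock: 32.75
ee_pos: [0.657, 0.0216, 0.3361]
tool_rot: [0.694, 0.72, -0.0, 0.0]
force: [0.3, -0.2, -0.1]
grip_width: 1.0
grasp_force: 0.0
```

Emit:
{"name": "jog_arm", "arguments": {"commands": "0 0 0 0.6 0 0 0; 0 0 0 0.6 0 0 0; 0 0 0 0.6 0 0 0; 0 0 0 0.6 0 0 0; 0 0 0 0.6 0 0 0; 0 0 0 0.6 0 0 0; 0 0 0 0.35 0 0 0; 0 0 0 0 0 0 0"}}

```text
clock: 33.55
ee_pos: [0.6566, 0.0214, 0.2564]
tool_rot: [0.694, 0.72, -0.001, -0.001]
force: [0.2, -1.2, 0.8]
grip_width: 1.002
grasp_force: 0.0
```

```bash
python3 - <<'E'
from h import *
to(.657,.0214,.258,1.8)
p3,d3,m3=snap('wrist'); P3=cloud(d3,m3); h=P3[...,2]; save(p3,'w5.png')
p,d,m=snap('scene'); P=cloud(d,m); A=P[(P[...,2]>.2)&(P[...,0]>.36)&(P[...,1]>-.3)&(P[...,1]<.13)]
for x in np.arange(.35,.75,.05):
    k=(A[:,0]>x)&(A[:,0]<x+.05)
    if k.sum(): i=A[k][:,1].argmax(); print(round(x,2),k.sum(),A[k][i].round(3))
E
```

```text
now [0.6566 0.0214 0.2564] yaw 2.05 F [ 0.2 -1.2  0.8] t 33.55 units xyz [-0.    0.02 -0.08] wz 0.04
0.4 6 [0.449 0.111 0.565]
0.45 134 [0.469 0.127 0.589]
0.5 137 [0.514 0.105 0.551]
0.55 266 [0.551 0.098 0.552]
0.6 2010 [0.602 0.085 0.462]
0.65 214 [0.65  0.077 0.43 ]
0.7 1 [0.701 0.058 0.482]
```

View pics/w5.png

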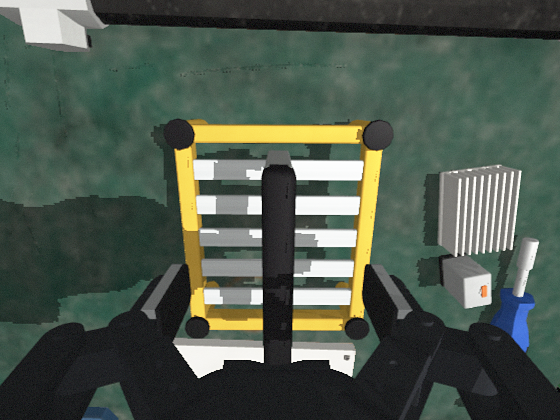

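The wrist view has the black handle centred at column 279 between the open fingers, with the yellow posts symmetric about it. I'll close the grip.

Emit:
{"name": "jog_arm", "arguments": {"commands": "1 0 0.02 -0.08 0 0 0; 1 0 0 0 0 0 0; 1 0 0 0 0 0 0; 1 0 0 0 0 0 0; 1 0 0 0 0 0 0; 1 0 0 0 0 0 0; 1 0 0 0 0 0 0; 1 0 0 0 0 0 0"}}

```text
clock: 34.45
ee_pos: [0.6573, 0.0214, 0.2595]
tool_rot: [0.694, 0.72, 0.0, -0.0]
force: [-3.4, 1.2, 5.9]
grip_width: 0.154
grasp_force: 59.0
```

Emit:
{"name": "jog_arm", "arguments": {"commands": "1 0 0 -0.2 0 0 0; 1 0 0 -0.5 0 0 0; 1 0 0 -0.5 0 0 0; 1 0 0 -0.5 0 0 0; 1 0 0 -0.5 0 0 0; 1 0 0 -0.6 0 0 0; 1 0 0 -0.6 0 0 0; 1 -0.3 0 -0.6 0 0 0"}}

```text
clock: 35.25
ee_pos: [0.6577, 0.0163, 0.3404]
tool_rot: [0.694, 0.72, 0.0, -0.0]
force: [0.6, 0.5, -4.8]
grip_width: 0.151
grasp_force: 58.6
```

```bash
python3 - <<'E'
from h import *
o=pose()[3]; print(np.round(o['joints'],2))
to(.4799,-.4238,.380,22.75)
E
```

```text
[-0.49  0.6   0.61  1.6  -0.38  1.07  0.26]
now [0.6577 0.0163 0.3404] yaw 2.13 F [ 0.6  0.5 -4.8] t 35.25 units xyz [-21.66  -9.7   -2.  ] wz -3.0
```

Emit:
{"name": "jog_arm", "arguments": {"commands": "1 -0.5 -0.2 -0.6 0 0 0; 1 -0.7 -0.3 -0.6 0 0 0; 1 -0.9 -0.4 -0.5 0 0 0; 1 -1 -0.44 -0.3 0 0 0; 1 -1 -0.44 0 0 0 0; 1 -1 -0.44 0 0 0 0; 1 -1 -0.44 0 0 0 0; 1 -1 -0.44 0 0 0 0"}}

```text
clock: 36.05
ee_pos: [0.5991, -0.1315, 0.3795]
tool_rot: [0.695, 0.719, -0.0, -0.0]
force: [1.1, -0.5, -4.4]
grip_width: 0.149
grasp_force: 58.7
```

Emit:
{"name": "jog_arm", "arguments": {"commands": "1 -1 -0.44 0 0 0 0; 1 -1 -0.44 0 0 0 0; 1 -1 -0.44 0 0 0 0; 1 -1 -0.44 0 0 0 0; 1 -1 -0.44 0 0 0 0; 1 -1 -0.44 0 0 0 0; 1 -0.8 -0.44 0 0 0 0; 1 -0.8 -0.44 0 0 0 0"}}

```text
clock: 36.85
ee_pos: [0.5337, -0.2855, 0.3794]
tool_rot: [0.695, 0.719, -0.0, -0.0]
force: [0.3, -0.7, -4.4]
grip_width: 0.151
grasp_force: 58.6
```

```bash
python3 - <<'E'
from h import *
to(.4799,-.4238,.380,22.75)
E
```

```text
now [ 0.5337 -0.2855  0.3794] yaw 1.92 F [ 0.3 -0.7 -4.4] t 36.85 units xyz [-6.82 -2.92 -0.03] wz -3.03
```

Emit:
{"name": "jog_arm", "arguments": {"commands": "1 -0.8 -0.36 0 0 0 0; 1 -0.8 -0.36 0 0 0 0; 1 -0.8 -0.36 0 0 0 0; 1 -0.8 -0.36 0 0 0 0; 1 -0.8 -0.36 0 0 0 0; 1 -0.8 -0.36 0 0 0 0; 1 -0.8 -0.36 0 0 0 0; 1 -0.8 -0.3 0 0 0 0"}}

```text
clock: 37.65
ee_pos: [0.4815, -0.415, 0.3794]
tool_rot: [0.695, 0.719, -0.0, -0.0]
force: [-0.1, -0.1, -4.8]
grip_width: 0.153
grasp_force: 58.6
```

Emit:
{"name": "jog_arm", "arguments": {"commands": "1 -0.4 -0.1 0 0 0 -0.3; 1 0 0 0 0 0 -0.6; 1 0 0 0 0 0 -0.6; 1 0 0 0 0 0 -0.6; 1 0 0 0 0 0 -0.6; 1 0 0 0 0 0 -0.3; 1 0 0 0 0 0 0; 1 0 0 0 0 0 0"}}

```text
clock: 38.45
ee_pos: [0.481, -0.422, 0.3794]
tool_rot: [0.555, 0.832, -0.0, -0.0]
force: [-0.2, 0.6, -4.2]
grip_width: 0.147
grasp_force: 58.6
```

```bash
python3 - <<'E'
from h import *
to(.4799,-.4238,.380,22.75)
for n in ('wrist','side'):
    p,d,m=snap(n); save(p,'w6_%s.png'%n); np.savez('w6_%s.npz'%n,p=p,d=d,**{k:np.array(m[k]) for k in m}); P=cloud(d,m)
    hsv=cv2.cvtColor(p,cv2.COLOR_RGB2HSV)
    q=(P[...,2]>.15)&(P[...,2]<.19)&(hsv[...,0]>18)&(hsv[...,0]<36)&(hsv[...,1]>130); X=P[q]
    if len(X): r=cv2.minAreaRect(X[:,:2].astype(np.float32)*1000); print(n,'deck',len(X),r,np.median(X[:,2])); print(cv2.boxPoints(r).round())
    cups(P,n=50)
a=cv2.imread('pics/w6_wrist.png'); b=cv2.resize(cv2.imread('pics/w6_side.png')[250:370,210:350],(490,420),interpolation=cv2.INTER_CUBIC)
cv2.imwrite('pics/w6.png',cv2.resize(np.concatenate([a,b],1),(800,320)))
E
```

```text
now [ 0.481  -0.422   0.3794] yaw 22.52 F [-0.2  0.6 -4.2] t 38.45 units xyz [-0.06 -0.09 -0.03] wz -0.03
wrist deck 8316 ((478.5997009277344, -417.22772216796875), (120.00701141357422, 136.500732421875), 22.199203491210938) 0.1714893139449043
[[ 397. -377.]
 [ 449. -503.]
 [ 560. -458.]
 [ 508. -331.]]
cup 322 [ 400.4 -375.7] [30.   9.7] 22.8 0.0896
cup 332 [ 501.7 -333.7] [30.2  9.8] 22.5 0.0896
cup 189 [ 410.5 -396.4] [27.2  4.4] 22.3 0.0898
cup 183 [ 510.2 -354.6] [29.8  3.7] 22.5 0.0898
cup 185 [ 449.6 -492.6] [29.5  5. ] 21.6 0.0882
cup 226 [ 550.6 -449.8] [30.4  6.3] 28.1 0.0888
cup 192 [ 459.1 -514.8] [26.9  8.9] 22.4 0.0895
cup 174 [ 562.  -471.9] [26.1  6.9] 22.6 0.0895
side deck 445 ((479.5952453613281, -422.34344482421875), (122.59819030761719, 144.01026916503906), 22.699344635009766) 0.17177052361131284
[[ 395. -380.]
 [ 451. -512.]
 [ 564. -465.]
 [ 508. -332.]]
cup 67 [ 402.7 -387.1] [27.8 34.4] 28.0 0.0895
cup 86 [ 555.4 -463.6] [31.1 30.9] 24.3 0.0902
cup 88 [ 454.5 -506.6] [30.1 34. ] 21.3 0.0899
```

View pics/w6.png

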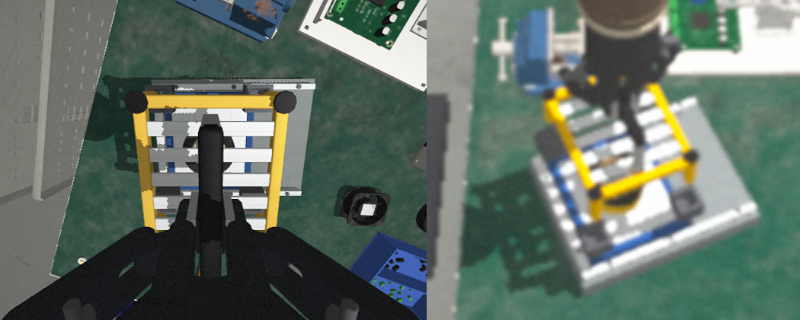

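The yellow frame hangs level over the rack, with its far post caps at about (178,134) and (374,136) in the full wrist picture. I'll find its centre from those caps.

```bash
python3 - <<'E'
from h import *
z=np.load('w6_wrist.npz'); P=cloud(z['d'],z); C=[]
V=z['p'].max(-1); l,k=label((V<70)&(P[...,2]>.16)&(P[...,2]<.19))
for u,v in((178,134),(374,136)):
    i=l[v,u]; X=P[l==i]; c,r=cv2.minEnclosingCircle(X[:,:2].astype(np.float32)*1000); C.append(c); print(i,len(X),np.round(c,1),round(r,1),np.median(X[:,2]))
C=np.array(C); e=C[1]-C[0]; L=np.linalg.norm(e); e/=L; f=np.array([-e[1],e[0]])
print('yaw',np.degrees(np.arctan2(e[1],e[0])),L,'centre',C.mean(0)-65*f)
E
```

```text
1 692 [ 404.9 -381.4] 8.4 0.17667655565228277
2 686 [ 505.8 -339.4] 8.3 0.17652164740348925
yaw 22.552658713249905 109.25890413250573 centre [ 480.2492915  -420.42950575]
```

Emit:
{"name": "jog_arm", "arguments": {"commands": "1 -0.14 -0.1 0 0 0 -0.03; 1 0 0 0.2 0 0 0; 1 0 0 0.25 0 0 0; 1 0 0 0.25 0 0 0; 1 0 0 0.25 0 0 0; 1 0 0 0.25 0 0 0; 1 0 0 0.25 0 0 0; 1 0 0 0.2 0 0 0"}}

```text
clock: 39.35
ee_pos: [0.4815, -0.4245, 0.3457]
tool_rot: [0.553, 0.833, 0.0, -0.0]
force: [0.2, 0.6, -4.5]
grip_width: 0.151
grasp_force: 58.7
```

Emit:
{"name": "jog_arm", "arguments": {"commands": "1 0 0 0.1 0 0 0; 1 0 0 0.1 0 0 0; 1 0 0 0.1 0 0 0; 1 0 0 0.1 0 0 0; 1 0 0 0.1 0 0 0; 1 0 0 0.05 0 0 0; 1 0 0 0 0 0 0; 1 0 0 0 0 0 0"}}

```text
clock: 40.15
ee_pos: [0.4815, -0.4245, 0.3353]
tool_rot: [0.553, 0.833, 0.0, 0.0]
force: [1.3, -0.3, -4.5]
grip_width: 0.151
grasp_force: 58.7
```

Emit:
{"name": "jog_arm", "arguments": {"commands": "1 0 0 0.08 0 0 0; 1 0 0 0.05 0 0 0; 1 0 0 0.03 0 0 0; 1 0 0 0 0 0 0; 1 0 0 0 0 0 0; 1 0 0 0 0 0 0; 1 0 0 0 0 0 0; 1 0 0 0 0 0 0"}}

```text
clock: 40.95
ee_pos: [0.4815, -0.4248, 0.3334]
tool_rot: [0.553, 0.833, 0.0, 0.001]
force: [-2.6, 2.8, 7.4]
grip_width: 0.151
grasp_force: 60.4
```

```bash
python3 - <<'E'
from h import *
to(.48,-.4245,.33,22.75)
p,d,m=snap('wrist'); P=cloud(d,m); C=[]; C2=cups(P,n=100)
V=p.max(-1); l,k=label((V<70)&(P[...,2]>.115)&(P[...,2]<.145))
for i in range(1,k+1):
    X=P[l==i]; c,r=cv2.minEnclosingCircle(X[:,:2].astype(np.float32)*1000)
    if 300<len(X)<1500: print(len(X),np.round(c,1),round(r,1),np.median(X[:,2]).round(4))
E
```

```text
now [ 0.4815 -0.4248  0.3334] yaw 22.88 F [-2.6  2.8  7.4] t 40.95 units xyz [ 0.04 -0.07  0.17] wz 0.02
cup 543 [ 400.5 -376.7] [30.3 10.7] 22.8 0.0896
cup 543 [ 501.7 -334. ] [30.2 10.6] 22.8 0.0896
cup 223 [ 415.  -393.6] [16.8  5.9] 22.0 0.0895
cup 249 [ 504.4 -356. ] [18.1  5.9] 23.1 0.0896
cup 229 [ 457.1 -493.4] [16.6 12.2] 23.1 0.0889
cup 247 [ 546.9 -455.3] [19.4 12. ] 25.1 0.089
699 [ 405.3 -384.7] 8.6 0.1308
682 [ 506.1 -342.3] 8.3 0.1307
```

Emit:
{"name": "jog_arm", "arguments": {"commands": "0 0 0 0 0 0 0; 0 0 0 0 0 0 0; 0 0 0 0 0 0 0; 0 0 0 0 0 0 0; 0 0 0 0 0 0 0; 0 0 0 -0.4 0 0 0; 0 0 0 -0.8 0 0 0; 0 0 0 -0.8 0 0 0"}}

```text
clock: 41.8
ee_pos: [0.4815, -0.4245, 0.3729]
tool_rot: [0.553, 0.833, -0.0, -0.0]
force: [0.2, -0.3, 0.5]
grip_width: 1.001
grasp_force: 0.0
```

Emit:
{"name": "jog_arm", "arguments": {"commands": "0 0 0 -1 0 0 0; 0 0 0 -1 0 0 0; 0 0 0 -1 0 0 0; 0 0 0 -1 0 0 0; 0 0 0 0 0 0 0; 0 0 0 0 0 0 0; 0 0 0 0 0 0 0; 0 0 0 0 0 0 0"}}

```text
clock: 42.6
ee_pos: [0.4815, -0.4243, 0.4511]
tool_rot: [0.553, 0.833, 0.0, -0.001]
force: [-0.1, -0.2, -0.1]
grip_width: 1.001
grasp_force: 0.0
```

```bash
python3 - <<'E'
from h import *
to(.48,-.4245,.43,22.75)
p,d,m=snap('wrist'); P=cloud(d,m); save(p,'w7.png'); cups(P,n=150)
V=p.max(-1); l,k=label((V<75)&(P[...,2]>.115)&(P[...,2]<.145))
for i in range(1,k+1):
    X=P[l==i]; c,r=cv2.minEnclosingCircle(X[:,:2].astype(np.float32)*1000)
    if 80<len(X)<1500 and r<12: print('cap',len(X),np.round(c,1),round(r,1),np.median(X[:,2]).round(4))
E
```

```text
now [ 0.4815 -0.4243  0.4511] yaw 22.88 F [-0.1 -0.2 -0.1] t 42.6 units xyz [ 0.02 -0.07  1.06] wz 0.02
cup 228 [ 400.6 -376.5] [30.1 11. ] 24.7 0.0896
cup 225 [ 501.9 -333.8] [30.2 10.2] 22.8 0.0895
cap 240 [ 404.9 -384.4] 8.2 0.1307
cap 242 [ 505.8 -341.9] 8.2 0.1307
cap 177 [ 455.4 -504.2] 8.5 0.1306
cap 186 [ 556.6 -461.9] 8.5 0.1307
```

View pics/w7.png

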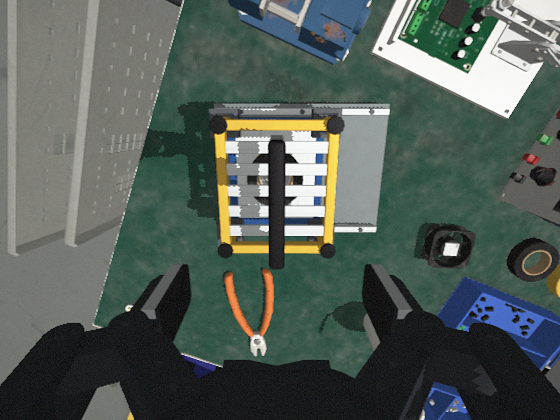

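The frame sits level, with all four caps at z = 0.1307 (pixels 218,124; 335,124; 225,250; 328,250). It is centred on the cups and the gripper is clear, so I'll hand the job in.

```bash
python3 -c "
from h import *
print(close_job())"
```

```text
the job is handed in; nothing more can be done
None
```

The rack is built and handed in at about 43 s of the 72 s allowed: my camera measurements show the middle frame in its pockets, the yellow then the black roll home on the spindle, and the top frame level in the cups; `close_job()` returned no verdict.

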